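# Swing the heavy bench magnifier over the engraving vise

## Robot

A 6-joint arm with a two-finger parallel gripper is mounted at the origin on the work surface. World frame = base frame: x ahead of the robot, y to its left, z up, the work surface at z = 0. Lengths are in m, angles in rad, forces in N, time in s.
With the tool pointing down it reaches from about 0.375 to 0.9 m from the base axis. Payload 3.1 kg.
Tool frame: the origin (TCP) lies on the centre line of the jaws, within the pads' length; the fingertips stand 19 mm ahead of it and the grasp point (between the pads) is the TCP; z points along the fingers, y is the line along which they close (so a half turn about z gives the same grasp; the last joint's range is limited). The gripper opens to 85 mm and grips with 20 to 120 N. Pads are 22 mm wide; open, the fingers measure 114 mm over their backs; the gripper's body (76 mm by 85 mm) begins 54 mm behind the grasp point. The pads swing forward as they close: fully open they stand 13 mm farther back than shut.
Start: joints at [0.992, 0.527, 1.433, -0, 1.181, -0.178], TCP at [0.244, 0.575, 0.25] pointing down, gripper open.
Joint ranges: [-3.08, 3.08], [-0.75, 2.2], [0.22, 2.44], [-1.43, 4.57], [0, 2.65], [-2.85, 2.85]. Speed limits (rad/s): [2.79, 2.79, 3.14, 3.14, 3.14, 3.14].

## Interface

Orientations are given as a unit quaternion [x, y, z, w].
In Python, from station import manip, cams, sign_off gives the robot as it stands.
- The arm moves only by the tool carry_out, never from a script. Its argument "targets" is a list that holds one entry, the list of rows, each a list of 7 numbers: the shift along the tool's x, y, z in cm, then the turn, a rotation vector about the tool's x, y, z in degrees, then the finger opening in cm, from 0 to 8.54. A call has 1 to 12 rows; each row is the pose to reach, as a shift and turn from the pose commanded when the call began, along the tool's axes at that moment; what a row does not reach only later rows make up. A row lasts 1/12 s, in which the tool goes at most 41.7 mm and 7.16 degrees, less where a joint would pass 70% of its speed; a pose out of reach is approached as far as the arm can. A call with a gripper value outside its range is refused whole. The fingers move at their own pace and stop on an object; "force" is the grip in N (left out, the last holds). Time passes only in rows, so rows that repeat a pose let the fingers close. It gives the time, the measured TCP pose, the force, the opening and the grip force at its end, in the units of the state.
- manip.sense(): the state, without advancing time (a new reading comes with each control period).
- cams.snapshot(name): name is "scene" or "top" or "wrist"; returns the picture (420x560x3 uint8, red, green, blue); there is no depth.
- cams.camera_info(name): a dict with "K" (3x3 intrinsics, pixels), "T" (4x4, takes a point from camera to world coordinates). Camera axes: x right, y down, z forward; pixel columns grow to the right and rows downward; lengths in m; the calibration is good to about 2 mm. A picture is of the moment at which its call begins: read the wrist's pose just before it. camera_info takes no time and is no camera call; for the wrist camera it gives the pose at the moment of the call.
- sign_off(): hands the job in; it is judged then, once.
The state is a dict: "t": time; "q": joint angles; "qd": joint speeds; "tau": joint torques, N m; "tcp_pos": TCP position; "tool_rot": TCP orientation; "force": force on the tool from outside, world axes, zero at the start; "ft_torque": the same for the moment, N m; "finger_gap": opening from 0.0 (shut) to 1.0 (fully open); "gripper_force": force on a finger pad.
Only numpy, scipy, OpenCV 4.12 (cv2) and the standard library are available. Lean on these libraries where they do the work, as an engineer would, in place of code of your own. Each camera call takes 0.05 s, during which the arm holds its last target. There are 200 camera calls.

## Task

Push the heavy bench magnifier round on its boom until the middle of its lens stands over the work clamped in the vise, and bring it to a complete standstill there, gently and without knocks: it must then stay over the work by itself, untouched, for five seconds. Put the shut fingers down into the open fork at the boom's end and push only against the two sprung rubber pads inside it, one to start it and the other to brake; touch no other part of the magnifier, do not swing it fast or into its end stops, and leave the other things on the bench alone.

Things in the scene. Friction and masses are not known exactly. Their poses are not given: they have to be found in the camera images.
- stand: Fixed stand beyond the work: dark cast foot 190 x 190 x 20 mm with a steel post 36 mm thick, 195 mm high. The post's axis is the boom's turning axis; it stands at x = +340 mm, y = 0 in this frame. The origin is NOT at the post but on the bench 340 mm in front of it. The boom's end stops are 0.8 rad either side of this frame's -x direction, seen from the post.
- frame: Swinging magnifier, 5 kg, not to be touched. Origin on the bench under the lens centre, 340 mm from the post's axis; -x points outward along the boom. White lens ring of 160 mm, bar, counterweight; at the end a fork open to the robot, above and below: cross bar (outer face 437 mm from the axis) and two prongs along -x to 562 mm, 246 mm apart outside, top 219 mm above the bench; hub 236 mm.
- pad_l: Rubber-faced pad inside the fork (+y side of frame, robot's left) (black, 118 x 22 x 73 mm), the only kind of place to push. Origin on its inner face, mid-length, 180 mm over the bench. Upright, along the boom, 85 mm from its centre line, 437 to 555 mm from the axis, 144 to 217 mm over it. On springs: 150 N/m, gives up to 14 mm into the prong, 80 g. Over 20 N is a knock.
- pad_r: The other pad, on the fork's -y side (the robot's right); otherwise like pad_l. The inner faces are 170 mm apart, too wide for the gripper to brace in.
- lens (a point): Centre of the magnifier's lens, 340 mm from the post's axis, 200 mm above the bench; swings with the boom. The hinge has hardly any friction (inertia of all that swings 0.57 kg m2 nominal, -30 to +40 percent; drag 0.02 N m s/rad plus 0.0025 N m dry): it coasts on for many seconds and bounces back off a finger that stands still. At rest at the start. Stay under 0.7 rad/s.
- fork (a point): Middle of the gap between the two rubber pads, on the boom's centre line, 505 mm from the post's axis, 180 mm above the bench; swings with the boom.
- work (a point): Top centre of the work (brass disc of 22 mm on a wooden block) clamped in a fixed engraver's vise (dark round foot of 104 mm, steel jaws) on a flat steel arm from the same post: 340 mm from the post's axis, 119 mm above the bench. The lens must come to rest above this point, to the robot's right of where it starts; its ring passes 64 mm over it.
- hammer: Bystander: hammer lying on the bench to the robot's left. Leave alone.
- sandbag: Bystander: round brown leather cushion of 150 mm, 38 mm high, to the robot's right. Leave alone.
- toolcup: Bystander: empty blue cup, 70 mm wide and 100 mm high, to the left. Leave alone.
- bangle: Bystander: brass bangle of 68 mm, 16 mm high, lying on the bench to the right. Leave alone.

How it is judged:
On the way:
1. the lens stands still over the work, untouched, for five seconds (horizontal distance between lens and work below 0.03 m and angular speed of frame below 0.015 rad/s and not (contact force between any of the fingers, the arm and pad_l above 0.1 N or contact force between any of the fingers, the arm and pad_r above 0.1 N)), for 5 s.
At the end, for the whole second after the job is handed in: The lens centre is within 30 mm of the work, seen from above, the boom turns slower than 0.015 rad/s, and the robot touches nothing of it (all of step 1).
It fails at once if the magnifier is touched anywhere but on the rubber pads (contact force between any of the fingers, the arm and frame above 1 N).
It fails at once if the fingers knock on the pads (more than 20 N) (contact force between any of the fingers, the arm and pad_l above 20 N or contact force between any of the fingers, the arm and pad_r above 20 N).
It fails at once if the boom is swung faster than 0.7 rad/s or runs into an end stop (angular speed of frame above 0.7 rad/s or (y of lens in the frame of stand above 0.24 m or y of lens in the frame of stand below -0.24 m)).
It fails at once if a pad is pressed from above (height (world z) of the grasp point above 0.232 m and (contact force between any of the fingers, the arm and pad_l above 0.5 N or contact force between any of the fingers, the arm and pad_r above 0.5 N)).
It fails at once if a bystander is moved by more than 30 mm (distance of any of hammer, sandbag, toolcup, bangle from where it was at the start of the episode above 0.03 m).
It also fails if it takes over 61 s, if anything falls off the work surface, if the arm or the gripper's body presses on something with over 40 N, if the wrist force passes 120 N, or if a joint passes its speed limit or range.

## Working session

There is one attempt and no reset: what is moved stays moved. The work goes in short steps, Python scripts to look and compute and a tool call to move; the robot and the scene stay as the last step left them, time stands still between calls to the robot, and variables do not carry over. Pictures are saved under pics/ and viewed, at most 10 in all, crops included, and the job is handed in when it is done.

Besides the shell and the picture viewer there is one more tool, called after "Call:" as name([rows], argument=value, ...), one row to a line, values as JSON. carry_out: Moves the arm, as the interface text tells. Its arguments: {"type":"object","properties":{"targets":{"type":"array"},"force":{"type":"number"}},"required":["targets"]}

```bash
mkdir -p pics
python3 - <<'E'
from station import manip,cams
import cv2
s=manip.sense();print(s['t'],s['tcp_pos'],s['tool_rot'],s['finger_gap'])
for n in("top","scene"):
    im=cams.snapshot(n);cv2.imwrite(f"pics/{n}0.png",im[:,:,::-1])
    i=cams.camera_info(n);print(n,i['K'],i['T'])
E
```

```text
0.0 [0.24344148 0.57490745 0.2493132 ] [ 1.99049154e-01  9.79988889e-01 -1.02086271e-03 -4.12370057e-04] 1.0044313813709862
top [[539.20615229   0.         277.42551141]
 [  0.         539.20615229 224.87399618]
 [  0.           0.           1.        ]] [[-0.00967891 -0.99675232  0.07994454  0.42337112]
 [-0.99991759  0.01032189  0.00763344 -0.03731843]
 [-0.00843383 -0.07986407 -0.99677008  1.74093249]
 [ 0.          0.          0.          1.        ]]
scene [[420.20546703   0.         282.00383473]
 [  0.         420.20546703 205.85656223]
 [  0.           0.           1.        ]] [[ 0.72618786  0.40246432 -0.55738108  1.12601362]
 [ 0.68721034 -0.44832011  0.5716214  -0.58096356]
 [-0.01982793 -0.79814256 -0.60214226  0.75207691]
 [ 0.          0.          0.          1.        ]]
```

View pics/top0.png

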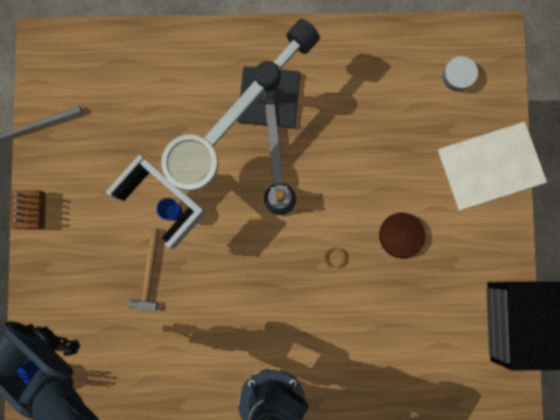

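View pics/scene0.png

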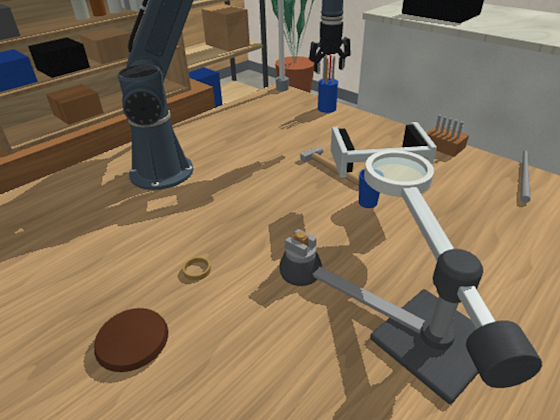

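The top view shows the hub near (267,75), the lens near (190,162) and the work near (280,196). The fork is at lower left, with its pads near (130,180) and (182,225), and the cup is beneath it. I'll enlarge that area.

```bash
python3 - <<'E'
import cv2
im=cv2.imread("pics/top0.png")
cv2.imwrite("pics/c.png",cv2.resize(im[50:250,100:320],None,fx=3,fy=3,interpolation=cv2.INTER_CUBIC)[:600])
E
cat > h.py <<'E'
import numpy as np
from station import cams
def px(u,v,z,cam="top"):
    i=cams.camera_info(cam);K,T=i['K'],i['T']
    d=T[:3,:3]@np.linalg.solve(K,[u,v,1.]);return T[:3,3]+d*(z-T[2,3])/d[2]
E
```

```text
(no output)
```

View pics/c.png

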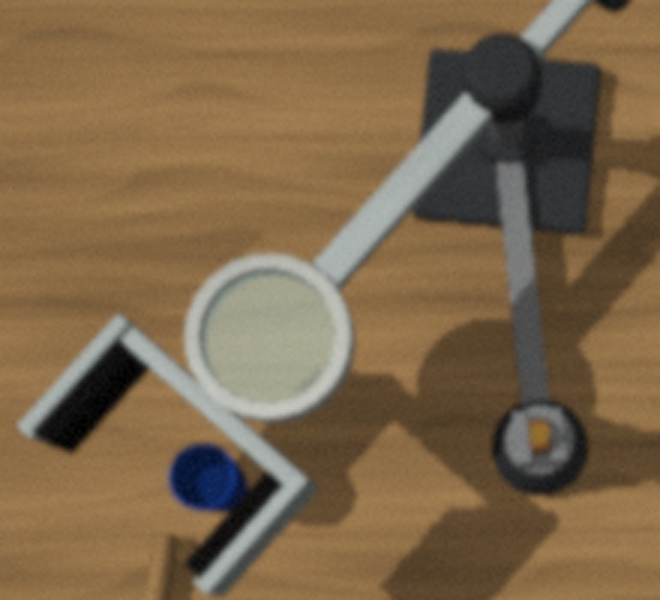

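The crop shows the hub top at (503,70), lens centre at (269,337) and work at (541,433). The fork's outer corners are (120,315) and (310,485), and its prong ends are (20,428) and (208,592).

Run:
```python
from h import *
P=lambda u,v,z:px(100+u/3,50+v/3,z)[:2]
hub=P(503,70,.236);lens=P(269,337,.203);work=P(541,433,.119)
for n,p in dict(lens=lens,work=work,cl=P(120,315,.219),cr=P(310,485,.219),el=P(20,428,.219),er=P(208,592,.219),foot=P(508,140,.02),cup=P(208,470,.1)).items():
    d=p-hub;print(n,p.round(4),"r",np.hypot(*d).round(4),"ang",np.degrees(np.arctan2(-d[1],-d[0])).round(2))
print(hub)
for n,a in (("base +x",0),):pass
```

```text
lens [0.7308 0.2265] r 0.3381 ang -42.54
work [ 0.6462 -0.0346] r 0.3352 ang 5.57
cl [0.7505 0.3665] r 0.4341 ang -58.1
cr [0.5852 0.1844] r 0.4365 ang -25.29
el [0.6427 0.4606] r 0.5725 ang -53.91
er [0.4849 0.2805] r 0.57 ang -29.72
foot [ 0.9815 -0.0018] r 0.0017 ang -170.81
cup [0.6144 0.3062] r 0.4781 ang -40.14
[ 0.97989846 -0.00205055]
```

```bash
cat >> h.py <<'E'
import json,cv2
HUB=np.array([.9799,-.0021]);R=.505;W=np.radians(5.57)
def cmd():
    try:return np.array(json.load(open('cmd.json')))
    except Exception:return np.array([.244,.575,.25,np.degrees(np.arctan2(2*.199049*.979989,1-2*.199049**2-0)) if 0 else 67.04])  # x,y,z,yaw of tool y (deg)
def pose(a,z,r=R):  # a in rad: finger on arc, tool y tangential
    return np.array([*(HUB-r*np.array([np.cos(a),np.sin(a)])),z,90+np.degrees(a)])
def rows(ps,g=0):
    c=cmd();yw=np.radians(c[3]);y=np.array([np.cos(yw),np.sin(yw)]);x=np.array([-y[1],y[0]])
    out=[]
    for p in ps:
        d=p[:2]-c[:2]
        out.append([round(100*d@x,2),round(100*d@y,2),round(100*(c[2]-p[2]),2),0,0,round(c[3]-p[3],2),g])
    print(json.dumps([out]).replace(' ',''))
    json.dump(list(map(float,ps[-1])),open('cmd.json','w'))
def boom(save=None):
    from station import manip
    t=manip.sense()['t'];im=cams.snapshot('top')
    if save:cv2.imwrite(save,im[:,:,::-1])
    i=cams.camera_info('top');K,T=i['K'],i['T']
    A=np.radians(np.arange(-55,45,.05));r=np.r_[np.arange(.07,.24,.004),-np.arange(.06,.12,.004)]
    X=np.stack([HUB[0]-np.outer(np.cos(A),r),HUB[1]-np.outer(np.sin(A),r),np.full((len(A),len(r)),.2)],-1)
    C=(X-T[:3,3])@T[:3,:3];uv=(C/C[...,2:])@K.T
    hsv=cv2.cvtColor(im,cv2.COLOR_RGB2HSV)
    f=im.min(2).astype(np.float32)   # white: high minimum channel
    s=cv2.remap(f,uv[...,0].astype(np.float32),uv[...,1].astype(np.float32),cv2.INTER_LINEAR).mean(1)
    k=s.argmax();m=abs(A-A[k])<np.radians(6);w=np.clip(s-.5*s[k]-.5*np.median(s),0,None)*m
    a=(w*A).sum()/w.sum();return t,a,s[k]-np.median(s)
E
python3 - <<'E'
from h import *
from station import manip
R_=manip.sense()['tool_rot'];from scipy.spatial.transform import Rotation as Q
print(Q.from_quat(R_).as_matrix().round(3))
t,a,c=boom();print(t,np.degrees(a),c)
c0=cmd();p=pose(a,.29)
rows([c0+(p-c0)*min(1,k/19)+np.array([0,0,.02*np.sin(np.pi*k/20) if 0 else 0,0]) for k in range(1,13)])
rows([c0+(p-c0)*min(1,k/19) for k in range(13,20)]+[p]*3)
E
```

```text
[[-0.921  0.39  -0.001]
 [ 0.39   0.921 -0.002]
 [ 0.    -0.002 -1.   ]]
0.1 -42.900179593904404 99.26457
[[[-2.25,-0.38,-0.21,0,0,1.05,0],[-4.51,-0.76,-0.42,0,0,2.1,0],[-6.76,-1.14,-0.63,0,0,3.15,0],[-9.01,-1.52,-0.84,0,0,4.2,0],[-11.26,-1.9,-1.05,0,0,5.25,0],[-13.52,-2.28,-1.26,0,0,6.3,0],[-15.77,-2.66,-1.47,0,0,7.35,0],[-18.02,-3.04,-1.68,0,0,8.4,0],[-20.27,-3.41,-1.89,0,0,9.45,0],[-22.53,-3.79,-2.11,0,0,10.49,0],[-24.78,-4.17,-2.32,0,0,11.54,0],[-27.03,-4.55,-2.53,0,0,12.59,0]]]
[[[-2.28,0.12,-0.21,0,0,1.05,0],[-4.56,0.24,-0.42,0,0,2.1,0],[-6.84,0.36,-0.63,0,0,3.15,0],[-9.12,0.48,-0.84,0,0,4.2,0],[-11.41,0.6,-1.05,0,0,5.25,0],[-13.69,0.73,-1.26,0,0,6.3,0],[-15.97,0.85,-1.47,0,0,7.35,0],[-15.97,0.85,-1.47,0,0,7.35,0],[-15.97,0.85,-1.47,0,0,7.35,0],[-15.97,0.85,-1.47,0,0,7.35,0]]]
```

Call:
carry_out([
  [[-2.25,-0.38,-0.3,0,0,1.05,0],[-4.51,-0.76,-0.6,0,0,2.1,0],[-6.76,-1.14,-0.9,0,0,3.15,0],[-9.01,-1.52,-1.2,0,0,4.2,0],[-11.26,-1.9,-1.5,0,0,5.25,0],[-13.52,-2.28,-1.8,0,0,6.3,0],[-15.77,-2.66,-2.1,0,0,7.35,0],[-18.02,-3.04,-2.2,0,0,8.4,0],[-20.27,-3.41,-2.3,0,0,9.45,0],[-22.53,-3.79,-2.4,0,0,10.49,0],[-24.78,-4.17,-2.45,0,0,11.54,0],[-27.03,-4.55,-2.53,0,0,12.59,0]],
])

```text
t: 1.15
tcp_pos: [0.4756, 0.4272, 0.2752]
tool_rot: [0.306, 0.952, -0.0, -0.0]
force: [0.2, -0.2, -0.1]
finger_gap: -0.003
gripper_force: 0.0
```

Call:
carry_out([
  [[-2.28,0.12,-0.21,0,0,1.05,0],[-4.56,0.24,-0.42,0,0,2.1,0],[-6.84,0.36,-0.63,0,0,3.15,0],[-9.12,0.48,-0.84,0,0,4.2,0],[-11.41,0.6,-1.05,0,0,5.25,0],[-13.69,0.73,-1.26,0,0,6.3,0],[-15.97,0.85,-1.47,0,0,7.35,0],[-15.97,0.85,-1.47,0,0,7.35,0],[-15.97,0.85,-1.47,0,0,7.35,0],[-15.97,0.85,-1.47,0,0,7.35,0]],
])

```text
t: 1.98
tcp_pos: [0.609, 0.3422, 0.2896]
tool_rot: [0.366, 0.931, -0.0, -0.001]
force: [-0.0, -0.5, -1.1]
finger_gap: -0.002
gripper_force: 0.0
```

Run:
```python
from h import *
from station import manip
s=manip.sense();print(s['t'],s['tcp_pos'],cmd(),s['force'],s['finger_gap'])
t,a,c=boom('pics/top1.png');print(t,np.degrees(a),c)
im=cv2.imread("pics/top1.png");w=cams.snapshot('wrist')[:,:,::-1]
o=np.hstack([cv2.resize(im[100:280,80:260],(400,400),interpolation=cv2.INTER_CUBIC),cv2.resize(w,(400,400))])
cv2.imwrite('pics/c1.png',o)
```

```text
1.9833 [0.6090094  0.34224007 0.28960743] [ 0.60996691  0.3416652   0.29       47.09982041] [-0.02647611 -0.47863711 -1.10719642] -0.0019283107302224376
1.9833 -42.8913403427059 107.50743
```

View pics/c1.png

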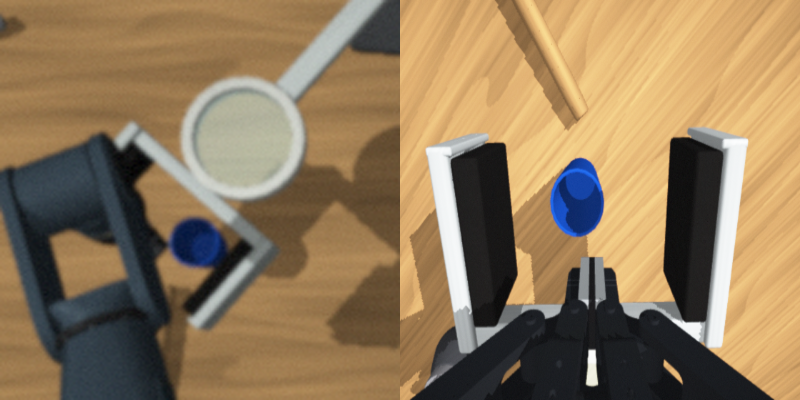

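The top crop shows the gripper over the fork. In the wrist view the shut fingertips (592,265) sit midway between the pads (inner edges about 515 and 668), with the cup below at (578,200). I'll go down next.

Run:
```python
from h import *
a=np.radians(-42.9)
rows([pose(a,z) for z in np.linspace(.29,.186,9)[1:]]+[pose(a,.186)]*2)
S=lambda u:u*u*(3-2*u)
rows([pose(a+.12*S(k/8),.186) for k in range(1,9)]+[pose(a+.12,.186)]*4)
```

```text
[[[-0.0,-0.0,1.3,0,0,-0.0,0],[-0.0,-0.0,2.6,0,0,-0.0,0],[-0.0,-0.0,3.9,0,0,-0.0,0],[-0.0,-0.0,5.2,0,0,-0.0,0],[-0.0,-0.0,6.5,0,0,-0.0,0],[-0.0,-0.0,7.8,0,0,-0.0,0],[-0.0,-0.0,9.1,0,0,-0.0,0],[-0.0,-0.0,10.4,0,0,-0.0,0],[-0.0,-0.0,10.4,0,0,-0.0,0],[-0.0,-0.0,10.4,0,0,-0.0,0]]]
[[[-0.0,-0.26,0.0,0,0,-0.3,0],[-0.01,-0.95,0.0,0,0,-1.07,0],[-0.04,-1.92,0.0,0,0,-2.18,0],[-0.09,-3.03,0.0,0,0,-3.44,0],[-0.17,-4.14,0.0,0,0,-4.7,0],[-0.26,-5.1,0.0,0,0,-5.8,0],[-0.33,-5.79,0.0,0,0,-6.58,0],[-0.36,-6.05,0.0,0,0,-6.88,0],[-0.36,-6.05,0.0,0,0,-6.88,0],[-0.36,-6.05,0.0,0,0,-6.88,0],[-0.36,-6.05,0.0,0,0,-6.88,0],[-0.36,-6.05,0.0,0,0,-6.88,0]]]
```

Call:
carry_out([
  [[0,0,1.3,0,0,0,0],[0,0,2.6,0,0,0,0],[0,0,3.9,0,0,0,0],[0,0,5.2,0,0,0,0],[0,0,6.5,0,0,0,0],[0,0,7.8,0,0,0,0],[0,0,9.1,0,0,0,0],[0,0,10.4,0,0,0,0],[0,0,10.4,0,0,0,0],[0,0,10.4,0,0,0,0]],
])

```text
t: 2.92
tcp_pos: [0.609, 0.3423, 0.1853]
tool_rot: [0.365, 0.931, -0.001, -0.001]
force: [0.3, 0.6, -0.2]
finger_gap: 0.001
gripper_force: 0.0
```

Call:
carry_out([
  [[0,-0.26,0,0,0,0,0],[0,-0.95,0,0,0,0,0],[0,-1.9,0,0,0,0,0],[0,-3.0,0,0,0,0,0],[0,-4.1,0,0,0,0,0],[0,-5.1,0,0,0,0,0],[0,-5.8,0,0,0,0,0],[0,-6.0,0,0,0,0,0],[0,-6.0,0,0,0,0,0],[0,-6.0,0,0,0,0,0]],
])

```text
t: 3.75
tcp_pos: [0.5695, 0.2983, 0.1869]
tool_rot: [0.366, 0.931, 0.001, 0.001]
force: [-0.3, -0.3, -0.3]
finger_gap: 0.002
gripper_force: 0.0
```

```bash
cat >> h.py <<'E'
def fp(b,l=0,z=.186):  # boom-like angle b, lateral offset l toward pad_r
    return pose(b,z)+np.array([l*np.sin(b),-l*np.cos(b),0,0])
E
python3 - <<'E'
from h import *
from station import manip
a=np.radians(-42.9);p=fp(a,.06);json.dump(list(p),open('cmd.json','w'))
s=manip.sense();print(s['t'],s['tcp_pos'],p,s['force'])
t,b,c=boom();print(t,np.degrees(b),c)
w=cams.snapshot('wrist')[:,:,::-1];cv2.imwrite('pics/w2.png',w)
E
```

```text
3.75 [0.5695169  0.29832146 0.18693053] [ 0.56912258  0.29771146  0.186      47.1       ] [-0.28116037 -0.34358967 -0.29441972]
3.75 -42.304655202913274 106.95282
```

View pics/w2.png

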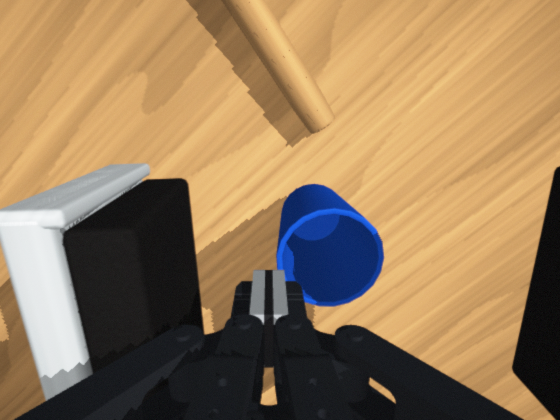

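The wrist view shows pad_r's inner face at column 200 and the finger's edge at 235. A knuckle is close to the pad at (205,330). I need to know if the boom is already moving.

Run:
```python
from h import *
from station import manip
for k in range(5):
    t,b,c=boom();print(t,np.degrees(b).round(3))
print(manip.sense()['force'])
```

```text
3.85 -41.991
3.9 -41.847
3.95 -41.725
4.0 -41.545
4.05 -41.343
[-0.22603001 -0.67246783 -0.50958003]
```

Run:
```python
from h import *
f0=np.radians(-42.9);dt=1/12
def path(f,v0,v1,n,m):
    out=[]
    for k in range(n+m):
        u=min(1,(k+.5)/n);f+=dt*(v0+(v1-v0)*u*u*(3-2*u));out.append(f)
    return out
A=path(f0,0,.11,5,7);rows([fp(f,.06) for f in A]);B=path(A[-1],.11,.18,10,2);print(np.degrees([A[-1],B[-1]]))
rows([fp(f,.06) for f in B])
```

```text
[[[-0.0,-0.01,0.0,0,0,-0.01,0],[-0.01,-0.11,0.0,0,0,-0.13,0],[-0.04,-0.34,0.0,0,0,-0.39,0],[-0.09,-0.71,0.0,0,0,-0.8,0],[-0.15,-1.16,0.0,0,0,-1.31,0],[-0.22,-1.62,0.0,0,0,-1.84,0],[-0.29,-2.08,0.0,0,0,-2.36,0],[-0.37,-2.54,0.0,0,0,-2.89,0],[-0.45,-3.0,0.0,0,0,-3.41,0],[-0.53,-3.45,0.0,0,0,-3.94,0],[-0.62,-3.91,0.0,0,0,-4.46,0],[-0.71,-4.37,0.0,0,0,-4.99,0]]]
[-37.91049253 -29.26837912]
[[[-0.06,-0.46,0.0,0,0,-0.53,0],[-0.12,-0.94,0.0,0,0,-1.07,0],[-0.19,-1.45,0.0,0,0,-1.65,0],[-0.28,-2.0,0.0,0,0,-2.27,0],[-0.37,-2.58,0.0,0,0,-2.94,0],[-0.49,-3.21,0.0,0,0,-3.65,0],[-0.61,-3.87,0.0,0,0,-4.42,0],[-0.76,-4.58,0.0,0,0,-5.23,0],[-0.92,-5.3,0.0,0,0,-6.07,0],[-1.09,-6.04,0.0,0,0,-6.92,0],[-1.28,-6.78,0.0,0,0,-7.78,0],[-1.47,-7.52,0.0,0,0,-8.64,0]]]
```

Call:
carry_out([
  [[0,-0.01,0,0,0,-0.01,0],[-0.01,-0.11,0,0,0,-0.13,0],[-0.04,-0.34,0,0,0,-0.39,0],[-0.09,-0.71,0,0,0,-0.8,0],[-0.15,-1.16,0,0,0,-1.31,0],[-0.22,-1.62,0,0,0,-1.84,0],[-0.29,-2.08,0,0,0,-2.36,0],[-0.37,-2.54,0,0,0,-2.89,0],[-0.45,-3.0,0,0,0,-3.41,0],[-0.53,-3.45,0,0,0,-3.94,0],[-0.62,-3.91,0,0,0,-4.46,0],[-0.71,-4.37,0,0,0,-4.99,0]],
])

```text
t: 5.1
tcp_pos: [0.5443, 0.261, 0.1864]
tool_rot: [0.324, 0.946, 0.0, 0.0]
force: [1.3, 0.1, 0.8]
finger_gap: -0.004
gripper_force: 0.0
```

Run:
```python
from h import *
from station import manip
s=manip.sense();t,b,c=boom();print(t,np.degrees(b).round(2),s['tcp_pos'],s['force'])
```

```text
5.1 -37.82 [0.54432398 0.26104406 0.18643874] [1.28338812 0.14916231 0.84150898]
```

Call:
carry_out([
  [[-0.06,-0.46,0,0,0,-0.53,0],[-0.12,-0.94,0,0,0,-1.07,0],[-0.19,-1.45,0,0,0,-1.65,0],[-0.28,-2.0,0,0,0,-2.27,0],[-0.37,-2.58,0,0,0,-2.94,0],[-0.49,-3.21,0,0,0,-3.65,0],[-0.61,-3.87,0,0,0,-4.42,0],[-0.76,-4.58,0,0,0,-5.23,0],[-0.92,-5.3,0,0,0,-6.07,0],[-1.09,-6.04,0,0,0,-6.92,0],[-1.28,-6.78,0,0,0,-7.78,0],[-1.47,-7.52,0,0,0,-8.64,0]],
])

```text
t: 6.15
tcp_pos: [0.5096, 0.1924, 0.1864]
tool_rot: [0.252, 0.968, 0.0, 0.0]
force: [0.5, 0.1, 0.4]
finger_gap: -0.002
gripper_force: 0.0
```

Run:
```python
from h import *
from station import manip
print(manip.sense()['tcp_pos'],cmd())
for k in range(4):
    t,b,c=boom();print(t,np.degrees(b).round(2),manip.sense()['force'])
```

```text
[0.50959855 0.19237006 0.18643857] [ 0.51003463  0.1924547   0.186      60.73162088]
6.15 -29.07 [-1.23631746 -1.35277123  0.138853  ]
6.2 -28.44 [-0.45892623 -0.21220529  0.35557063]
6.25 -27.81 [ 0.04897244 -0.22733658  0.53465386]
6.3 -27.25 [ 0.29651556 -0.80683913 -0.36334801]
```

```bash
cat >> h.py <<'E'
LL=-.057
def st():  # current finger in f_left terms (deg)
    c=cmd();d=HUB-c[:2];return np.degrees(np.arctan2(d[1],d[0])+np.arctan2(-LL,R))
def go(fs):  # fs deg, f_left; yaw blends to 90+f
    c=cmd();n=len(fs);ps=[]
    for k,f in enumerate(fs):
        p=fp(np.radians(f),LL);u=(k+1)/n;p[3]=c[3]+(90+fs[-1]-c[3])*u;ps.append(p)
    rows(ps)
E
python3 - <<'E'
from h import *
from scipy.interpolate import CubicHermiteSpline as H
f0=st();h=H([0,20/12],[f0,-6.3],[0,10.9]);print(f0)
t=np.arange(1,13)/12;print(h(1.),h(1.,1),h(20/24));go(h(t))
E
```

```text
-16.05292978027699
-12.349031282657503 7.118531330159318 -13.44729822347183
[[[-0.04,-0.02,0.0,0,0,-1.41,0],[-0.05,-0.09,0.0,0,0,-2.82,0],[-0.06,-0.21,0.0,0,0,-4.23,0],[-0.08,-0.38,0.0,0,0,-5.64,0],[-0.11,-0.59,0.0,0,0,-7.05,0],[-0.14,-0.84,0.0,0,0,-8.46,0],[-0.18,-1.14,0.0,0,0,-9.87,0],[-0.23,-1.48,0.0,0,0,-11.28,0],[-0.29,-1.86,0.0,0,0,-12.69,0],[-0.36,-2.28,0.0,0,0,-14.1,0],[-0.44,-2.74,0.0,0,0,-15.51,0],[-0.53,-3.24,0.0,0,0,-16.92,0]]]
```

Call:
carry_out([
  [[-0.04,-0.02,0,0,0,-1.41,0],[-0.05,-0.09,0,0,0,-2.82,0],[-0.06,-0.21,0,0,0,-4.23,0],[-0.08,-0.38,0,0,0,-5.64,0],[-0.11,-0.59,0,0,0,-7.05,0],[-0.14,-0.84,0,0,0,-8.46,0],[-0.18,-1.14,0,0,0,-9.87,0],[-0.23,-1.48,0,0,0,-11.28,0],[-0.29,-1.86,0,0,0,-12.69,0],[-0.36,-2.28,0,0,0,-14.1,0],[-0.44,-2.74,0,0,0,-15.51,0],[-0.53,-3.24,0,0,0,-16.92,0]],
])

```text
t: 7.35
tcp_pos: [0.4988, 0.1624, 0.1863]
tool_rot: [0.107, 0.994, 0.0, 0.0]
force: [-0.5, 0.1, 1.0]
finger_gap: 0.0
gripper_force: 0.0
```

Run:
```python
from h import *
from station import manip
t,b,c=boom('pics/t3.png');b=np.degrees(b);s=manip.sense();print(t,b,c,st(),s['tcp_pos'],cmd(),s['force'])
d=HUB-s['tcp_pos'][:2];print(np.degrees(np.arctan2(d[1],d[0]))+6.44)
```

```text
7.35 -15.393355102211904 108.13798 -12.349031282657501 [0.49833863 0.1616829  0.18627338] [ 0.49877461  0.16158373  0.186      77.65096872] [-0.96385426  0.10006301 -0.16675255]
-12.3435825730743
```

```bash
cat >> h.py <<'E'
def vel(vk):  # velocities deg/s at row ends: [v0, v1..]; integrates
    vk=np.array(vk,float);return st()+np.cumsum((vk[1:]+vk[:-1])/24)
E
python3 - <<'E'
from h import *
v=[7,8,8.7]+[8.7]*5+[8.5,8.3,8.05,7.8,7.5];f=vel(v);print(f[-1]);go(f)
E
```

```text
-4.007364615990834
[[[0.06,-0.55,0.0,0,0,-0.7,0],[0.12,-1.17,0.0,0,0,-1.39,0],[0.17,-1.81,0.0,0,0,-2.09,0],[0.22,-2.45,0.0,0,0,-2.78,0],[0.25,-3.09,0.0,0,0,-3.48,0],[0.28,-3.73,0.0,0,0,-4.17,0],[0.3,-4.38,0.0,0,0,-4.87,0],[0.32,-5.01,0.0,0,0,-5.56,0],[0.32,-5.63,0.0,0,0,-6.26,0],[0.32,-6.24,0.0,0,0,-6.95,0],[0.31,-6.82,0.0,0,0,-7.65,0],[0.29,-7.39,0.0,0,0,-8.34,0]]]
```

Call:
carry_out([
  [[0.06,-0.55,0,0,0,-0.7,0],[0.12,-1.17,0,0,0,-1.39,0],[0.17,-1.81,0,0,0,-2.09,0],[0.22,-2.45,0,0,0,-2.78,0],[0.25,-3.09,0,0,0,-3.48,0],[0.28,-3.73,0,0,0,-4.17,0],[0.3,-4.38,0,0,0,-4.87,0],[0.32,-5.01,0,0,0,-5.56,0],[0.32,-5.63,0,0,0,-6.26,0],[0.32,-6.24,0,0,0,-6.95,0],[0.31,-6.82,0,0,0,-7.65,0],[0.29,-7.39,0,0,0,-8.34,0]],
])

```text
t: 8.4
tcp_pos: [0.4799, 0.0899, 0.1864]
tool_rot: [0.034, 0.999, -0.0, 0.0]
force: [-0.0, -0.5, 0.4]
finger_gap: 0.003
gripper_force: 0.0
```

Run:
```python
from h import *
from station import manip
t,b,c=boom('pics/t4.png');b=np.degrees(b);s=manip.sense();print(t,b,c,st(),s['force'])
f=vel([7]+[7-.26*k for k in range(1,13)]);print(f[-1]);go(f)
```

```text
8.4 -4.312898474598706 111.005325 -4.007364615990836 [-1.80032442 -1.34873446  0.79963828]
1.4326353840091643
[[[0.05,-0.5,0.0,0,0,-0.45,0],[0.1,-0.99,0.0,0,0,-0.91,0],[0.14,-1.46,0.0,0,0,-1.36,0],[0.18,-1.91,0.0,0,0,-1.81,0],[0.21,-2.34,0.0,0,0,-2.27,0],[0.23,-2.75,0.0,0,0,-2.72,0],[0.26,-3.14,0.0,0,0,-3.17,0],[0.27,-3.51,0.0,0,0,-3.63,0],[0.29,-3.87,0.0,0,0,-4.08,0],[0.3,-4.2,0.0,0,0,-4.53,0],[0.31,-4.52,0.0,0,0,-4.99,0],[0.31,-4.81,0.0,0,0,-5.44,0]]]
```

Call:
carry_out([
  [[0.05,-0.5,0,0,0,-0.45,0],[0.1,-0.99,0,0,0,-0.91,0],[0.14,-1.46,0,0,0,-1.36,0],[0.18,-1.91,0,0,0,-1.81,0],[0.21,-2.34,0,0,0,-2.27,0],[0.23,-2.75,0,0,0,-2.72,0],[0.26,-3.14,0,0,0,-3.17,0],[0.27,-3.51,0,0,0,-3.63,0],[0.29,-3.87,0,0,0,-4.08,0],[0.3,-4.2,0,0,0,-4.53,0],[0.31,-4.52,0,0,0,-4.99,0],[0.31,-4.81,0,0,0,-5.44,0]],
])

```text
t: 9.45
tcp_pos: [0.4735, 0.0425, 0.1863]
tool_rot: [-0.013, 1.0, -0.0, 0.0]
force: [-0.3, 0.8, -0.2]
finger_gap: 0.003
gripper_force: 0.0
```

Run:
```python
from h import *
from station import manip
for k in range(3):
    t,b,c=boom('pics/t5.png');b=np.degrees(b);s=manip.sense();print(t,b,c,st(),s['force'])
```

```text
9.45 -1.1985792709914624 111.54618 1.4326353840091637 [-0.21326207 -0.40634466 -0.12356315]
9.5 -0.7836812687184816 111.52671 1.4326353840091637 [-0.34214202  1.34646519 -0.04894869]
9.55 -0.7359165441966196 111.75766 1.4326353840091637 [ 0.85526356 -0.26753601 -1.1940484 ]
```

Run:
```python
from h import *
f=vel([0,3,4.5,4.5,4.5,4,3,1.5]);print(f[-1]);go(f)
```

```text
3.4534687173424974
[[[0.01,-0.11,0.0,0,0,-0.29,0],[0.04,-0.39,0.0,0,0,-0.58,0],[0.08,-0.72,0.0,0,0,-0.87,0],[0.11,-1.05,0.0,0,0,-1.15,0],[0.14,-1.36,0.0,0,0,-1.44,0],[0.16,-1.62,0.0,0,0,-1.73,0],[0.17,-1.78,0.0,0,0,-2.02,0]]]
```

Call:
carry_out([
  [[0.01,-0.11,0,0,0,-0.29,0],[0.04,-0.39,0,0,0,-0.58,0],[0.08,-0.72,0,0,0,-0.87,0],[0.11,-1.05,0,0,0,-1.15,0],[0.14,-1.36,0,0,0,-1.44,0],[0.16,-1.62,0,0,0,-1.73,0],[0.17,-1.78,0,0,0,-2.02,0]],
])

```text
t: 10.18
tcp_pos: [0.4722, 0.0246, 0.1863]
tool_rot: [-0.03, 1.0, -0.0, 0.0]
force: [-0.1, -0.3, -0.1]
finger_gap: -0.0
gripper_force: 0.0
```

Run:
```python
from h import *
from station import manip
for k in range(3):
    t,b,c=boom('pics/t6.png');b=np.degrees(b);s=manip.sense();print(t,b,c,st(),s['force'])
```

```text
10.1833 0.846264886860914 112.08837 3.4534687173424974 [ 0.56152786 -0.06577637 -0.04477858]
10.2333 0.9343053757806932 111.4037 3.4534687173424974 [ 0.32201492 -0.52811599  0.5104853 ]
10.2833 1.066832904568806 111.77626 3.4534687173424974 [1.09791857 1.20208731 0.07544878]
```

Run:
```python
from h import *
f=vel([.4]+[.8]*12);print(f[-1]);go(f)
```

```text
4.236802050675831
[[[0.0,-0.04,0.0,0,0,-0.07,0],[0.01,-0.1,0.0,0,0,-0.13,0],[0.02,-0.16,0.0,0,0,-0.2,0],[0.02,-0.22,0.0,0,0,-0.26,0],[0.03,-0.28,0.0,0,0,-0.33,0],[0.04,-0.34,0.0,0,0,-0.39,0],[0.04,-0.4,0.0,0,0,-0.46,0],[0.05,-0.46,0.0,0,0,-0.52,0],[0.06,-0.51,0.0,0,0,-0.59,0],[0.06,-0.57,0.0,0,0,-0.65,0],[0.07,-0.63,0.0,0,0,-0.72,0],[0.07,-0.69,0.0,0,0,-0.78,0]]]
```

Call:
carry_out([
  [[0,-0.04,0,0,0,-0.07,0],[0.01,-0.1,0,0,0,-0.13,0],[0.02,-0.16,0,0,0,-0.2,0],[0.02,-0.22,0,0,0,-0.26,0],[0.03,-0.28,0,0,0,-0.33,0],[0.04,-0.34,0,0,0,-0.39,0],[0.04,-0.4,0,0,0,-0.46,0],[0.05,-0.46,0,0,0,-0.52,0],[0.06,-0.51,0,0,0,-0.59,0],[0.06,-0.57,0,0,0,-0.65,0],[0.07,-0.63,0,0,0,-0.72,0],[0.07,-0.69,0,0,0,-0.78,0]],
])

```text
t: 11.33
tcp_pos: [0.4719, 0.018, 0.1863]
tool_rot: [-0.037, 0.999, -0.0, -0.0]
force: [0.0, -0.6, 0.2]
finger_gap: -0.003
gripper_force: 0.0
```

Run:
```python
from h import *
from station import manip
for k in range(2):
    t,b,c=boom('pics/t7.png');b=np.degrees(b);s=manip.sense();print(t,b,c,st(),s['force'])
f=vel([.8]+[.8]*12);print(f[-1]);go(f)
```

```text
11.3333 3.0368985676693643 111.90262 4.23680205067583 [-0.06547909  0.03827748  0.43821484]
11.3833 3.0722825728376315 111.998535 4.23680205067583 [ 0.54303928  0.51171875 -0.40002238]
5.0368020506758295
[[[0.01,-0.06,0.0,0,0,-0.07,0],[0.01,-0.12,0.0,0,0,-0.13,0],[0.02,-0.18,0.0,0,0,-0.2,0],[0.03,-0.24,0.0,0,0,-0.27,0],[0.03,-0.29,0.0,0,0,-0.33,0],[0.04,-0.35,0.0,0,0,-0.4,0],[0.04,-0.41,0.0,0,0,-0.47,0],[0.05,-0.47,0.0,0,0,-0.53,0],[0.06,-0.53,0.0,0,0,-0.6,0],[0.06,-0.59,0.0,0,0,-0.67,0],[0.07,-0.65,0.0,0,0,-0.73,0],[0.07,-0.71,0.0,0,0,-0.8,0]]]
```

View pics/t7.png

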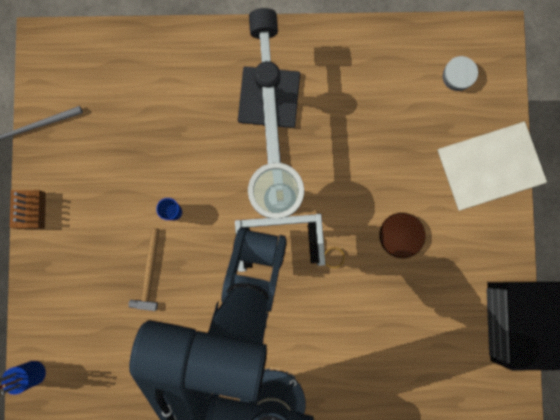

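The lens (275,190) is now nearly over the work (280,194) and the boom is creeping right. The cup and hammer have not moved.

Call:
carry_out([
  [[0.01,-0.06,0,0,0,-0.07,0],[0.01,-0.12,0,0,0,-0.13,0],[0.02,-0.18,0,0,0,-0.2,0],[0.03,-0.24,0,0,0,-0.27,0],[0.03,-0.29,0,0,0,-0.33,0],[0.04,-0.35,0,0,0,-0.4,0],[0.04,-0.41,0,0,0,-0.47,0],[0.05,-0.47,0,0,0,-0.53,0],[0.06,-0.53,0,0,0,-0.6,0],[0.06,-0.59,0,0,0,-0.67,0],[0.07,-0.65,0,0,0,-0.73,0],[0.07,-0.71,0,0,0,-0.8,0]],
])

```text
t: 12.43
tcp_pos: [0.4717, 0.0109, 0.1863]
tool_rot: [-0.044, 0.999, 0.0, -0.0]
force: [0.2, -0.3, -0.0]
finger_gap: 0.002
gripper_force: 0.0
```

Run:
```python
from h import *
from station import manip
p=px(275.3,190,.203)[:2];d=HUB-p;print("lens ang at b=3.05:",np.degrees(np.arctan2(d[1],d[0])),np.hypot(*d))
for k in range(3):
    t,b,c=boom('pics/t8.png');b=np.degrees(b);s=manip.sense();print(t,b,c,st(),s['force'])
f=vel([.8]+[.8]*8);print(f[-1]);go(f)
```

```text
lens ang at b=3.05: 3.1505185950431556 0.3329907125269014
12.4333 3.7311768769590583 111.67801 5.03680205067583 [-0.08116475  0.75809346 -0.81328513]
12.4833 3.786047501786271 111.57156 5.03680205067583 [ 0.45529448 -0.59062285  0.02986256]
12.5333 3.716472890397189 111.795715 5.03680205067583 [ 0.35323223 -0.60784002 -0.12033979]
5.570135384009164
[[[0.01,-0.06,0.0,0,0,-0.07,0],[0.01,-0.12,0.0,0,0,-0.13,0],[0.02,-0.18,0.0,0,0,-0.2,0],[0.03,-0.24,0.0,0,0,-0.27,0],[0.03,-0.29,0.0,0,0,-0.33,0],[0.04,-0.35,0.0,0,0,-0.4,0],[0.04,-0.41,0.0,0,0,-0.47,0],[0.05,-0.47,0.0,0,0,-0.53,0]]]
```

The boom is almost stopped at 3.74°, about 11 mm short of the target and inside the 30 mm limit. I'll clear the finger to mid-gap and watch.

Call:
carry_out([
  [[0,-0.2,0,0,0,0,0],[0,-0.7,0,0,0,0,0],[0,-1.3,0,0,0,0,0],[0,-2.0,0,0,0,0,0],[0,-2.7,0,0,0,0,0],[0,-3.4,0,0,0,0,0],[0,-4.0,0,0,0,0,0],[0,-4.4,0,0,0,0,0],[0,-4.6,0,0,0,0,0],[0,-4.6,0,0,0,0,0],[0,-4.6,0,0,0,0,0],[0,-4.6,0,0,0,0,0]],
])

```text
t: 13.58
tcp_pos: [0.4756, -0.0347, 0.1863]
tool_rot: [-0.044, 0.999, 0.0, -0.0]
force: [0.4, 0.4, 0.2]
finger_gap: -0.002
gripper_force: 0.0
```

Run:
```python
from h import *
from station import manip
for k in range(3):
    t,b,c=boom('pics/t9.png');print(t,np.degrees(b).round(3))
print(manip.sense()['tcp_pos'],manip.sense()['force'])
```

```text
13.5833 3.61
13.6333 3.66
13.6833 3.688
[ 0.47568795 -0.03459425  0.18630648] [ 0.04994837  0.00178063 -0.42837848]
```

Standing still. Wait out the five seconds.

Call:
carry_out([
  [[0,0,0,0,0,0,0],[0,0,0,0,0,0,0],[0,0,0,0,0,0,0],[0,0,0,0,0,0,0],[0,0,0,0,0,0,0],[0,0,0,0,0,0,0],[0,0,0,0,0,0,0],[0,0,0,0,0,0,0],[0,0,0,0,0,0,0],[0,0,0,0,0,0,0],[0,0,0,0,0,0,0],[0,0,0,0,0,0,0]],
])

```text
t: 14.73
tcp_pos: [0.4758, -0.0349, 0.1863]
tool_rot: [-0.044, 0.999, 0.0, 0.0]
force: [-0.4, -0.2, 0.2]
finger_gap: -0.0
gripper_force: 0.0
```

Call:
carry_out([
  [[0,0,0,0,0,0,0],[0,0,0,0,0,0,0],[0,0,0,0,0,0,0],[0,0,0,0,0,0,0],[0,0,0,0,0,0,0],[0,0,0,0,0,0,0],[0,0,0,0,0,0,0],[0,0,0,0,0,0,0],[0,0,0,0,0,0,0],[0,0,0,0,0,0,0],[0,0,0,0,0,0,0],[0,0,0,0,0,0,0]],
])

```text
t: 15.73
tcp_pos: [0.4758, -0.0349, 0.1863]
tool_rot: [-0.044, 0.999, -0.0, 0.0]
force: [-0.5, 0.2, -0.9]
finger_gap: -0.004
gripper_force: 0.0
```

Run:
```python
from h import *
for k in range(3):
    t,b,c=boom('pics/t10.png');print(t,np.degrees(b).round(3))
im=cv2.imread('pics/t10.png');cv2.imwrite('pics/c10.png',cv2.resize(im[50:280,180:380],None,fx=2.6,fy=2.6,interpolation=cv2.INTER_CUBIC))
```

```text
15.7333 3.774
15.7833 3.636
15.8333 3.614
```

View pics/c10.png

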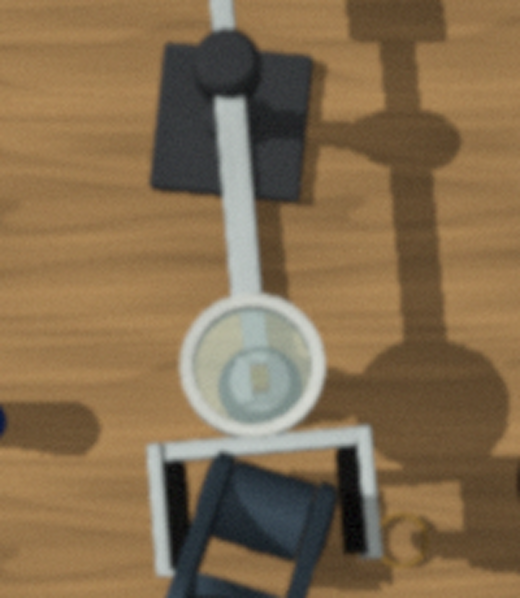

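The lens centre in the crop is (252,365), with the work visible through it at (260,378). After correcting for height the offset is about 10 mm, and the boom is still. I'll wait for the rest of the five seconds.

Call:
carry_out([
  [[0,0,0,0,0,0,0],[0,0,0,0,0,0,0],[0,0,0,0,0,0,0],[0,0,0,0,0,0,0],[0,0,0,0,0,0,0],[0,0,0,0,0,0,0],[0,0,0,0,0,0,0],[0,0,0,0,0,0,0],[0,0,0,0,0,0,0],[0,0,0,0,0,0,0],[0,0,0,0,0,0,0],[0,0,0,0,0,0,0]],
])

```text
t: 16.88
tcp_pos: [0.4758, -0.0349, 0.1863]
tool_rot: [-0.044, 0.999, -0.0, 0.0]
force: [-0.4, -0.2, -0.2]
finger_gap: -0.006
gripper_force: 0.0
```

Call:
carry_out([
  [[0,0,0,0,0,0,0],[0,0,0,0,0,0,0],[0,0,0,0,0,0,0],[0,0,0,0,0,0,0],[0,0,0,0,0,0,0],[0,0,0,0,0,0,0],[0,0,0,0,0,0,0],[0,0,0,0,0,0,0],[0,0,0,0,0,0,0],[0,0,0,0,0,0,0],[0,0,0,0,0,0,0],[0,0,0,0,0,0,0]],
])

```text
t: 17.88
tcp_pos: [0.4758, -0.0349, 0.1863]
tool_rot: [-0.044, 0.999, 0.0, -0.0]
force: [0.0, 0.3, 0.3]
finger_gap: -0.001
gripper_force: 0.0
```

Call:
carry_out([
  [[0,0,0,0,0,0,0],[0,0,0,0,0,0,0],[0,0,0,0,0,0,0],[0,0,0,0,0,0,0],[0,0,0,0,0,0,0],[0,0,0,0,0,0,0],[0,0,0,0,0,0,0],[0,0,0,0,0,0,0],[0,0,0,0,0,0,0],[0,0,0,0,0,0,0],[0,0,0,0,0,0,0],[0,0,0,0,0,0,0]],
])

```text
t: 18.88
tcp_pos: [0.4758, -0.0349, 0.1863]
tool_rot: [-0.044, 0.999, -0.0, 0.0]
force: [0.4, -0.1, 1.2]
finger_gap: -0.004
gripper_force: 0.0
```

Call:
carry_out([
  [[0,0,0,0,0,0,0],[0,0,0,0,0,0,0],[0,0,0,0,0,0,0],[0,0,0,0,0,0,0],[0,0,0,0,0,0,0],[0,0,0,0,0,0,0],[0,0,0,0,0,0,0],[0,0,0,0,0,0,0],[0,0,0,0,0,0,0],[0,0,0,0,0,0,0],[0,0,0,0,0,0,0],[0,0,0,0,0,0,0]],
])

```text
t: 19.88
tcp_pos: [0.4758, -0.0349, 0.1863]
tool_rot: [-0.044, 0.999, -0.0, 0.0]
force: [0.7, -0.3, -0.4]
finger_gap: 0.002
gripper_force: 0.0
```

Run:
```python
from h import *
from station import sign_off
l=px(276.9,190.4,.203)[:2];w=px(280.2,195,.119)[:2];print(np.hypot(*(l-w)))
b=[np.degrees(boom()[1]) for k in range(3)];print(b)
if abs(np.mean(b)-3.68)<.5: print(sign_off())
```

```text
0.009408574248453082
[np.float64(3.684009717451578), np.float64(3.625964523299666), np.float64(3.627819015621385)]
the job is handed in; nothing more can be done
None
```

The job is handed in: the lens stands still about 9 mm from the work by camera (limit 30 mm) and stayed there untouched for over six seconds; the interface gave no verdict.

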